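# Dual-key start of a tube mixer

### The arm

A 6-joint arm with a two-finger parallel gripper is mounted at the origin on the work surface. World frame = base frame: x ahead of the robot, y to its left, z up, the work surface at z = 0. Lengths are in m, angles in rad, forces in N, time in s.
With the tool pointing down it reaches from about 0.425 to 0.925 m from the base axis. Payload 12.5 kg.
Tool frame: the origin (TCP) lies on the centre line of the jaws, within the pads' length; the fingertips stand 8 mm ahead of it and the grasp point (between the pads) lies 11 mm behind it; z points along the fingers, y is the line along which they close (so a half turn about z gives the same grasp; the last joint's range is limited). The gripper opens to 85 mm and grips with 20 to 120 N. Pads are 22 mm wide; open, the fingers measure 114 mm over their backs; the gripper's body (76 mm by 85 mm) begins 54 mm behind the grasp point. The pads swing forward as they close: fully open they stand 13 mm farther back than shut.
Start: joints at [-1.433, 0.491, 1.559, -0, 1.092, -0.106], TCP at [0.151, -0.607, 0.239] pointing down, gripper open.
Joint ranges: [-3.1, 3.1], [-0.84, 2.19], [0.05, 2.79], [-1.13, 4.28], [0.06, 2.93], [-2.69, 2.69]. Speed limits (rad/s): [2.22, 2.22, 2.79, 3.14, 3.14, 3.14].

### API

Orientations are given as [roll, pitch, yaw] about the fixed x, y, z axes, in that order (R = Rz(yaw) Ry(pitch) Rx(roll)).
In Python, from rig import move_pose, movel, movej, set_gripper, hold, ik, observe, camera, calibration, MotionError, job_done gives the robot as it stands. Calls block until the motion is done:
- move_pose(position, orientation): joint-space move of the TCP to a pose.
- movel(position, ori=None, vel=0.15): straight line of the TCP; ori=None keeps the orientation; vel is the mean speed in m/s.
- movej(angles): joint-space move.
- set_gripper(opening, grip_force=None): opening from 0.0 (shut) to 1.0 (fully open); grip_force is the grip in N (None keeps the last); returns when the fingers have stopped.
- hold(seconds).
- ik(position, orientation): joint angles nearest the present ones, or None.
- observe(): the state.
- camera(name): name is "side" or "top" or "wrist"; returns (picture, depth): 384x512x3 uint8, red, green, blue; 384x512 float32, m along the optical axis (not along the pixel's ray), 0 where there is no reading.
- calibration(name): a dict with "camera_matrix" (3x3 intrinsics, pixels), "cam_to_world" (4x4, takes a point from camera to world coordinates). Camera axes: x right, y up, looking along -z (the intrinsics and any distortion apply to the point x, -y, -z); pixel columns grow to the right and rows downward; lengths in m; the calibration is good to about 2 mm. The wrist camera is an equidistant fisheye: a pixel r from the principal point sees the ray r / f radians off the axis. A picture is of the moment at which its call begins: read the wrist's pose just before it. calibration takes no time and is no camera call; for the wrist camera it gives the pose at the moment of the call.
A pose or a line that the arm cannot do raises MotionError and nothing moves.
- job_done(): hands the job in; it is judged then, once.
The state is a dict: "time": time; "joint_pos": joint angles; "joint_vel": joint speeds; "joint_efforts": joint torques, N m; "eef_pos": TCP position; "orientation": TCP orientation; "contact_force": force on the tool from outside, world axes, zero at the start; "moment": the same for the moment, N m; "finger_gap": opening from 0.0 (shut) to 1.0 (fully open); "grasp_force": force on a finger pad.
Only numpy, scipy, OpenCV 4.12 (cv2) and the standard library are available. Lean on these libraries where they do the work, as an engineer would, in place of code of your own. Each camera call takes 0.05 s, during which the arm holds its last target. There are 200 camera calls.

### The job

Start the tube mixer using fingertips only: first push the white tube carriage by its front face until it is fully home against the black stop at its rear, without touching the tubes standing in it. Then press the two blue keys on the console fully down together, one fingertip on each, hold both down for three seconds, and let go so that both spring back up. Do not press the red stop button, do not grasp or lift anything, and leave the pot, cup, beaker and foam rack where they stand.

Things in the scene. Friction and masses are not known exactly. Their poses are not given: they have to be found in the camera images.
- mixer: White tube mixer, fixed to the bench, 260 (x) x 180 (y) x 70 mm high; origin at the centre of its underside. Its flat top is the deck. Its own +x points roughly away from the robot: the carriage is pushed home along it. A black stop wall (20 x 150 mm, 50 mm above the deck) stands near its far end, and two low rails (12 mm above the deck) run along its sides 79 mm either side of the middle.
- carriage (a joint): How far the carriage is out of its home position, m: 0 is fully home against the black stop, up to 0.09 is out towards the mixer's -x end. It has about 2.5 N of friction and stays where it is left. At the start it is 0.035 to 0.08 out.
- carriage_face (a point): Centre of the carriage's flat front face (the face to push; it looks to the mixer's -x and bears a small blue label), 25 mm above the deck; axes parallel to the mixer's. The carriage is a white foam-like block 110 (x) x 140 (y) x 50 mm high that slides on the deck; the face is 140 mm wide and 50 mm high. It moves with the carriage.
- tubes: Ten small amber tubes with blue caps standing in the far half of the carriage, to be left untouched: two rows, the nearest 62 mm behind the front face, standing 22 mm above the carriage's top. Origin at the centre of the carriage's underside, 55 mm behind the front face.
- console: White control box, fixed to the bench, 180 (x) x 160 (y) x 80 mm high; origin at the centre of its underside. The two blue keys stand on its top on its own y axis, 30 mm either side of the middle, the red stop button 62 mm from the middle towards its -x. It may stand left or right of the mixer.
- key_left (a joint): How far the blue key on the console's +y side is pressed, m: 0 up, 0.007 fully down. It springs back; it takes 1.5 N to start and 5 N fully down.
- key_right (a joint): The same for the blue key on the console's -y side.
- key_left_top (a point): Centre of the top of the blue key on the console's +y side: a round key 26 mm across, in a black collar 42 mm across and 12 mm high. Unpressed, its top is 19 mm above the console's top and 7 mm above the collar (fully down it is level with the collar). Pressed straight down. Axes parallel to the console's; it moves with the key. The two keys' centres are 60 mm apart.
- key_right_top (a point): The same for the blue key on the console's -y side.
- stop (a joint): How far the red stop button is pressed, m: 0 up, 0.005 fully down. Not to be pressed. It is 20 mm across, its top 17 mm above the console's top.
- pot: Small sample pot with a yellow lid, 38 mm across, 40 mm high, standing loose on the console behind the keys (towards its +x); origin at the centre of its underside. Leave alone.
- foam_rack: White foam block 80 x 120 x 45 mm with capped tubes up to 104 mm high, loose, on the robot's right, beyond the cup; origin at the centre of its underside. Leave alone.
- beaker: Clear plastic jug 100 mm across, 120 mm high, loose, on the robot's left; origin at the centre of its underside. Leave alone.
- cup: Specimen cup with an orange lid, 60 mm across, 70 mm high, loose, on the robot's right; origin at the centre of its underside. Leave alone.
Things that resemble listed ones, but are neither listed nor needed, are in the scene too. Leave any green look-alike of the console alone.

How it is judged:
By the outcome, as a careful person would: the job done as asked, in the order asked, and still so for the second after the job is handed in, with the robot touching nothing.
It also fails if it takes over 64 s, if anything falls off the work surface, if the arm or the gripper's body presses on something with over 40 N, if the wrist force passes 120 N, or if a joint passes its speed limit or range.

## Working session

There is one attempt and no reset: what is moved stays moved. The work goes in short steps, each a Python script; the robot and the scene stay as the last script left them, time stands still between calls to the robot, and variables do not carry over. Pictures are saved under pics/ and viewed, at most 10 in all, crops included, and the job is handed in when it is done.

```bash
mkdir -p pics; cat > h.py <<'E'
import numpy as np, cv2
from rig import *
def snap(n,f):
    c=calibration(n); p,d=camera(n); cv2.imwrite(f'pics/{f}.png',p[:,:,::-1]); np.savez(f'pics/{f}.npz',p=p,d=d,K=c['camera_matrix'],T=c['cam_to_world']); return p,d,c
def cloud(f):
    z=np.load(f'pics/{f}.npz'); d=z['d'];K=z['K'];v,u=np.mgrid[:384,:512]
    P=np.stack([(u-K[0,2])/K[0,0]*d,-(v-K[1,2])/K[1,1]*d,-d,np.ones_like(d)],-1)@z['T'].T
    return z['p'],d,P[...,:3]
E
python3 - <<'E'
from h import *
for n in('top','side'):
    p,d,c=snap(n,n+'0'); print(c)
a=np.hstack([cv2.imread('pics/top0.png'),cv2.imread('pics/side0.png')])
cv2.imwrite('pics/both.png',cv2.resize(a,(800,300)));cv2.imwrite('pics/top0b.png',cv2.resize(cv2.imread('pics/top0.png'),(800,600)))
print(observe())
E
```

```text
{'camera_matrix': array([[417.09613322,   0.        , 255.35602593],
       [  0.        , 417.09613322, 192.2816705 ],
       [  0.        ,   0.        ,   1.        ]]), 'cam_to_world': array([[ 0.02914066,  0.99677788, -0.07473068,  0.41780059],
       [-0.99954514,  0.02847729, -0.00992725,  0.0020974 ],
       [-0.00776714,  0.07498597,  0.99715434,  1.32966237],
       [ 0.        ,  0.        ,  0.        ,  1.        ]])}
{'camera_matrix': array([[394.2319655 ,   0.        , 257.53509336],
       [  0.        , 394.2319655 , 191.24145585],
       [  0.        ,   0.        ,   1.        ]]), 'cam_to_world': array([[-0.74006898,  0.5195728 , -0.42701524, -0.1173875 ],
       [-0.67245885, -0.56239007,  0.48116162,  0.72275815],
       [ 0.00984936,  0.64324297,  0.76559877,  1.23553675],
       [ 0.        ,  0.        ,  0.        ,  1.        ]])}
{'time': 0.1, 'joint_pos': array([-1.43260460e+00,  4.91513285e-01,  1.55940517e+00, -2.56225828e-05,
        1.09167452e+00, -1.05608055e-01]), 'joint_vel': array([ 0.00054272, -0.00202442, -0.00072311,  0.00119159,  0.00109246,
       -0.00132932]), 'joint_efforts': array([ 3.87398686e-03, -6.19447446e+01, -2.62026787e+01, -6.70673535e-05,
        2.91500786e-03, -9.44602220e-06]), 'eef_pos': array([ 0.15085494, -0.6063232 ,  0.23877173]), 'orientation': array([-3.14059551e+00, -8.28469520e-05,  2.43811559e-01]), 'contact_force': array([-0.37347067,  0.24465729,  0.04642081]), 'moment': array([ 0.02901548, -0.01584689, -0.01135144]), 'grasp_force': 0.0, 'finger_gap': 1.0011773852843564}
```

View pics/top0b.png

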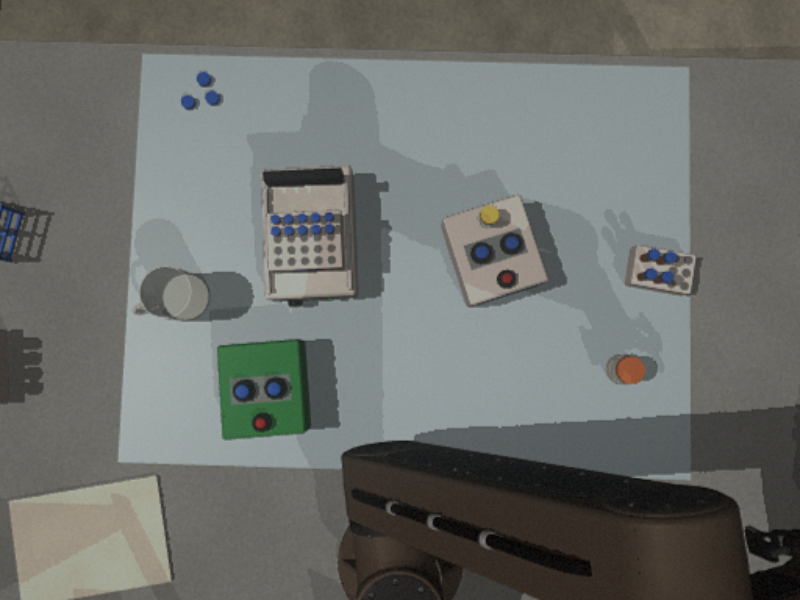

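View pics/side0.png

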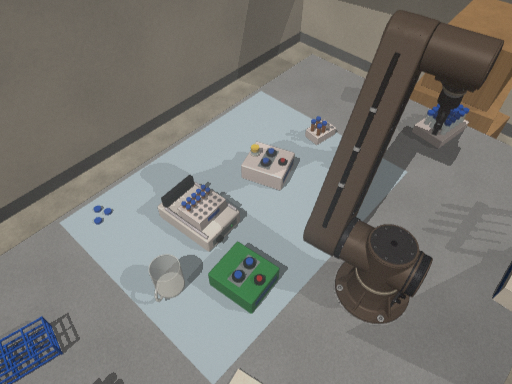

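The white console is at about (497,250) in the enlarged top view, with keys at (482,252) and (512,242) and the stop at (507,279). The green one at (262,388) is the look-alike. The mixer is at (310,235), and its carriage front edge is at row ~268.

```bash
python3 - <<'E'
from h import *
p,d,P=cloud('top0'); s=.64
def reg(u0,u1,v0,v1,z0,z1):
    m=np.zeros(d.shape,bool); m[int(v0*s):int(v1*s),int(u0*s):int(u1*s)]=1
    return m&(P[...,2]>z0)&(P[...,2]<z1)&(d>0)
def rect(n,m):
    q=P[m]; r=cv2.minAreaRect(q[:,:2].astype(np.float32)); print(n,len(q),np.median(q[:,2]).round(4),q[:,2].std().round(4),np.round(r[0],4),np.round(r[1],4),round(r[2],2)); print(np.round(cv2.boxPoints(r),4).tolist())
rect('deck+',reg(240,365,150,315,.06,.15))
rect('decktop',reg(240,365,150,315,.06,.095))
rect('carr',reg(250,365,190,290,.11,.13))
rect('wall',reg(240,365,150,200,.105,.135))
rect('console',reg(430,560,180,320,.07,.087))
hsv=cv2.cvtColor(p,cv2.COLOR_RGB2HSV)
blue=(hsv[...,0]>105)&(hsv[...,0]<130)&(hsv[...,1]>140)&(hsv[...,2]>70)
red=((hsv[...,0]<8)|(hsv[...,0]>172))&(hsv[...,1]>140)
for n,m in(('kl',blue&reg(465,497,235,268,.06,.12)),('kr',blue&reg(497,530,228,260,.06,.12)),('red',red&reg(490,525,262,295,.06,.12))):
    rect(n,m)
    q=P[m]; print(n,m.sum(),q.mean(0).round(4))
t=blue&reg(265,345,205,240,.1,.2); print('tubes',P[t].min(0),P[t].max(0))
a=cv2.imread('pics/top0.png'); b=np.hstack([cv2.resize(a[100:200,150:250],(400,400),interpolation=2),cv2.resize(a[115:205,275:365],(400,400),interpolation=2)]); cv2.imwrite('pics/crop.png',b)
E
```

```text
deck+ 4853 0.083 0.0261 [0.6436 0.1979] [0.2604 0.1802] 4.24
[[0.507099986076355, 0.27810001373291016], [0.5203999876976013, 0.09839999675750732], [0.7800999879837036, 0.11760000139474869], [0.7667999863624573, 0.2973000109195709]]
decktop 2594 0.0697 0.0061 [0.6436 0.1979] [0.2604 0.1802] 4.24
[[0.507099986076355, 0.27810001373291016], [0.5203999876976013, 0.09839999675750732], [0.7800999879837036, 0.11760000139474869], [0.7667999863624573, 0.2973000109195709]]
carr 1458 0.1194 0.0025 [0.6178 0.1964] [0.1106 0.1412] 4.34
[[0.5572999715805054, 0.26260000467300415], [0.5680000185966492, 0.121799997985363], [0.6783000230789185, 0.13019999861717224], [0.6675999760627747, 0.2709999978542328]]
wall 382 0.1186 0.0037 [0.7424 0.2061] [0.0216 0.1498] 4.92
[[0.7251999974250793, 0.2797999978065491], [0.738099992275238, 0.1306000053882599], [0.7595999836921692, 0.1324000060558319], [0.7468000054359436, 0.2815999984741211]]
console 2539 0.0795 0.0027 [ 0.6172 -0.168 ] [0.1802 0.1592] 19.22
[[0.5059000253677368, -0.12250000238418579], [0.5583000183105469, -0.2727999985218048], [0.7285000085830688
[... 241 characters left out ...]
9999783039093], [0.616100013256073, -0.12970000505447388]]
kl 44 [ 0.6075 -0.139   0.1026]
kr 48 0.102 0.0024 [ 0.6271 -0.1965] [0.019  0.0207] 3.5
[[0.6169999837875366, -0.1867000013589859], [0.6182000041007996, -0.20739999413490295], [0.6371999979019165, -0.2062000036239624], [0.6359000205993652, -0.18559999763965607]]
kr 48 [ 0.6269 -0.1961  0.102 ]
red 28 0.1013 0.0024 [ 0.5593 -0.1888] [0.0155 0.0149] 87.49
[[0.5515999794006348, -0.19619999825954437], [0.5663999915122986, -0.19689999520778656], [0.5670999884605408, -0.18140000104904175], [0.552299976348877, -0.18080000579357147]]
red 28 [ 0.5585 -0.1881  0.1006]
tubes [0.62511069 0.1423157  0.13591975] [0.66637677 0.25467605 0.14818102]
```

View pics/crop.png

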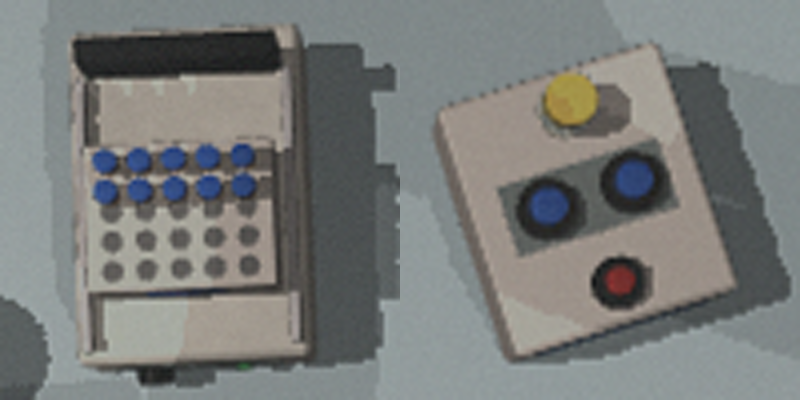

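White console confirmed (yaw 19.2°, the key pair is 60 mm apart and matches its y axis). The carriage face is at about (0.563, 0.192) and 60 mm out. Next I go to the pre-push pose.

```bash
cat >> h.py <<'E'
ym=np.deg2rad(4.3); ax=np.array([np.cos(ym),np.sin(ym),0]); face=np.array([.5627,.1922,0])
yc=np.deg2rad(19.1); con=np.array([.6172,-.1678,0])
E
python3 - <<'E'
from h import *
set_gripper(0.0)
o=[np.pi,0,ym]; q=face-.045*ax
for z in(.2,.093): print(ik(q+[0,0,z],o))
move_pose(q+[0,0,.22],o); movel(q+[0,0,.093],vel=.12)
s=observe(); print(s['time'],s['eef_pos'],s['contact_force'],s['finger_gap'])
p,d,c=snap('side','side1'); cv2.imwrite('pics/s1.png',cv2.resize(p[150:270,130:290,::-1],(800,600)))
E
```

```text
[ 2.29818446e-01  4.31766657e-01  1.78705641e+00 -4.44089210e-16
  9.22769590e-01  1.72556561e+00]
[ 2.29818446e-01  5.81754997e-01  1.88022808e+00 -4.44089210e-16
  6.79609576e-01  1.72556561e+00]
5.1417 [0.51814088 0.18890138 0.09361386] [-0.02039969  0.46516886  0.48169463] 0.0015323706876703706
```

View pics/s1.png

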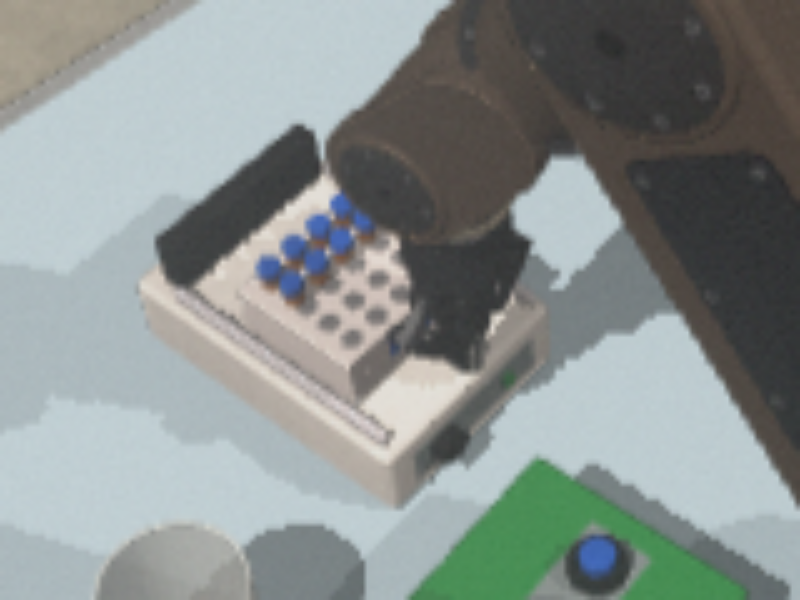

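The fingers stand in front of the labelled face (400,340), clear of the deck and tubes. Now I push with a force check.

```bash
python3 - <<'E'
from h import *
s0=observe(); p0=s0['eef_pos'].copy(); p0[2]=.093; f0=s0['contact_force']
f=lambda:(observe()['contact_force']-f0)@ax
x=0
for t in [.03,.05,.07,.08]+list(np.arange(.082,.118,.0015)):
    movel(p0+t*ax,vel=.05 if t<.081 else .02)
    F=f(); print(round(t,4),round(F,2),end=' | ')
    if t>.08 and F<-12: hold(.2); print(f()); break
s=observe();print(s['time'],s['eef_pos'],(s['eef_pos']-p0)@ax,s['contact_force']-f0)
snap('top','top1'); snap('side','side2')
E
```

```text
0.03 0.09 | 0.05 -0.64 | 0.07 -1.16 | 0.08 0.23 | 0.082 -0.03 | 0.0835 -1.82 | 0.085 -0.91 | 0.0865 -2.02 | 0.088 -1.43 | 0.0895 -0.96 | 0.091 -1.0 | 0.0925 -1.54 | 0.094 -2.22 | 0.0955 -5.1 | 0.097 -13.84 | -14.718065850431696
10.35 [0.61270082 0.19599992 0.09294827] 0.0948369596626143 [-14.67647843  -1.10564354   6.81888411]
```

Travel to the hard stop is about 61 mm, against 60 mm measured. I back off, move over the console and check both.

```bash
python3 - <<'E'
from h import *
p=observe()['eef_pos']
movel(p-.04*ax,vel=.12); movel(p-.04*ax+[0,0,.12],vel=.15)
o=[np.pi,0,yc]
a=ik(con+[0,0,.24],o); b=ik(con+[0,0,.24],[np.pi,0,yc-np.pi]); print(a,b)
set_gripper(.535)
move_pose(con+[0,0,.22],o)
snap('top','top2')
movel(con+[0,0,.13],vel=.12)
s=observe(); print(s['time'],s['eef_pos'],s['orientation'],s['contact_force'],s['finger_gap'])
pw,_,c=snap('wrist','w2'); ps,_,_=snap('side','side3')
p_,d,P=cloud('top2')
m=np.zeros(d.shape,bool);m[100:200,150:235]=1
q=P[m&(d>0)&(P[...,2]>.11)&(P[...,2]<.13)&(P[...,1]>.11)]
q2=q[(q-[.6436,.1979,0])@ax<.09]; l=(q2-[.6436,.1979,0])@ax; print('carriage top range',np.percentile(l,[.5,99.5]))
a=cv2.imread('pics/top2.png')
cv2.imwrite('pics/c3.png',np.hstack([cv2.resize(a[100:200,150:250],(400,400)),cv2.resize(ps[120:200,225:305,::-1],(400,400))]))
cv2.imwrite('pics/w2b.png',cv2.resize(pw[...,::-1],(800,600)))
E
```

```text
[-3.68672469e-01  5.11352779e-01  1.51989029e+00 -4.44089210e-16
  1.11034959e+00  8.68765970e-01] [-0.36867247  0.51135278  1.51989029  0.          1.11034959 -2.27282668]
14.7083 [ 0.61755557 -0.16781453  0.13067856] [ 3.14094048e+00 -8.13824523e-04  3.33471443e-01] [0.45129648 0.46104386 0.67040976] 0.5306543470345683
carriage top range [-0.02033507  0.08957713]
```

View pics/c3.png

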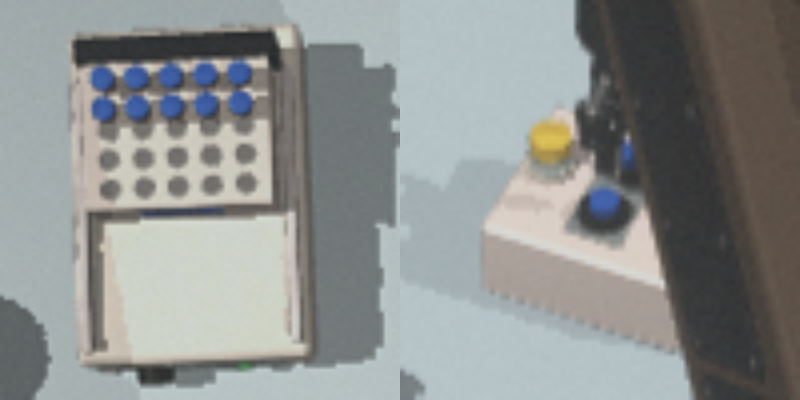

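View pics/w2b.png

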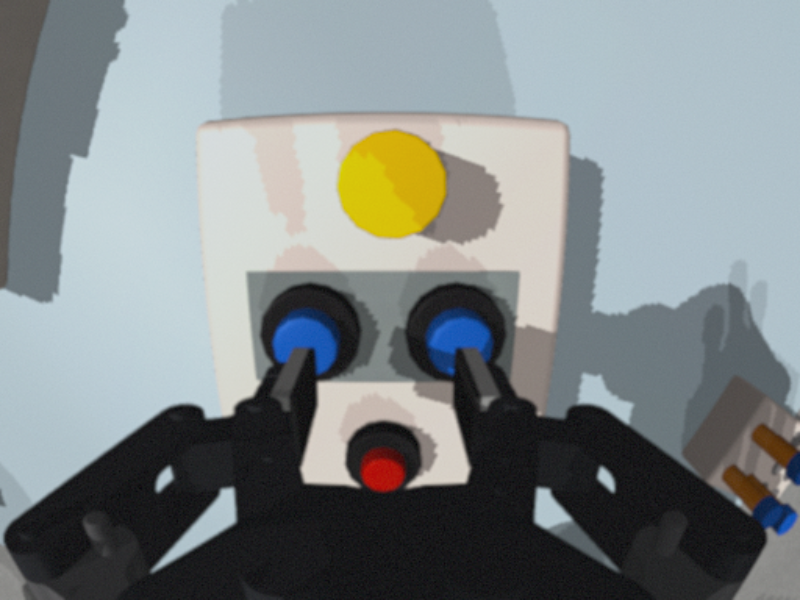

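The carriage now sits flush against the black stop with its tubes standing. In the wrist view the fingertips (~300,350) and (~470,350) are above the keys (305,342) and (458,337). I check the alignment numerically by intersecting the rays with known heights.

```bash
python3 - <<'E'
from h import *
z=np.load('pics/w2.npz');K=z['K'];T=z['T'];print(K[0,0],T[:3,3])
u0=np.array([np.cos(yc),np.sin(yc),0]);v0=np.array([-u0[1],u0[0],0])
def ray(u,v,h):
    a=(u*.64-K[0,2]);b=(v*.64-K[1,2]);r=np.hypot(a,b);t=r/K[0,0]
    c=np.array([np.sin(t)*a/r,-np.sin(t)*b/r,-np.cos(t)]);w=T[:3,:3]@c
    X=T[:3,3]+w*(h-T[2,3])/w[2]; d=X-con; return X.round(4),'rel console',(d@u0).round(4),(d@v0).round(4)
def proj(X):
    c=T[:3,:3].T@(X-T[:3,3]);t=np.arccos(-c[2]/np.linalg.norm(c));r=K[0,0]*t/np.hypot(c[0],c[1])
    return np.round([(K[0,2]+c[0]*r)/.64,(K[1,2]-c[1]*r)/.64],1)
for s in(1,-1):
    print('key proj',proj(con+s*.03*v0+[0,0,.099]))
    for h in (.123,.128): print('tip outline',h,[proj(con+s*y*v0+x*u0+[0,0,h]).tolist() for x in(.011,-.011) for y in(.0228,.0373)])
for uv in((305,342),(458,337)): print(ray(*uv,.099))
print('stop',ray(382,468,.097))
w=cv2.imread('pics/w2.png')[200:260,160:330]; cv2.imwrite('pics/w2c.png',cv2.resize(w,(800,282),interpolation=cv2.INTER_CUBIC))
E
```

```text
297.3186396354542 [ 0.67940257 -0.1456754   0.26565108]
key proj [308.7 342.1]
tip outline 0.123 [[317.2, 338.0], [274.7, 337.5], [320.5, 396.7], [280.0, 395.5]]
tip outline 0.128 [[315.1, 343.6], [271.3, 342.9], [318.7, 403.6], [277.1, 402.3]]
key proj [463.  342.1]
tip outline 0.123 [[455.0, 338.0], [497.4, 337.4], [451.5, 396.6], [491.9, 395.4]]
tip outline 0.128 [[457.2, 343.6], [500.8, 342.9], [453.4, 403.5], [494.9, 402.2]]
(array([ 0.6069, -0.1381,  0.099 ]), 'rel console', np.float64(0.0), np.float64(0.0314))
(array([ 0.6283, -0.1935,  0.099 ]), 'rel console', np.float64(0.0021), np.float64(-0.0279))
stop (array([ 0.5586, -0.1864,  0.097 ]), 'rel console', np.float64(-0.0614), np.float64(0.0016))
```

View pics/w2c.png

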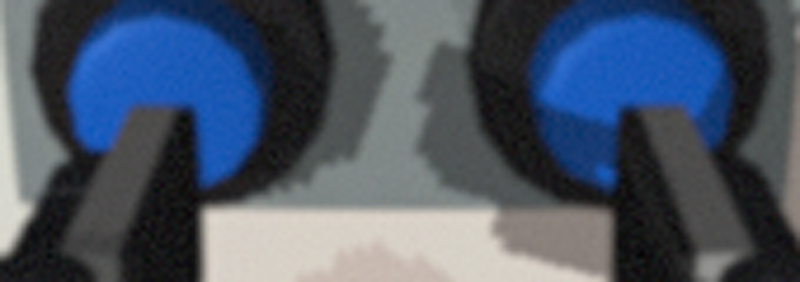

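Visible pads are ~8 mm thick, so I open to ~52 mm gap to centre the tips on the keys, and nudge by about 1 mm. Then I press, hold and release.

```bash
python3 - <<'E'
from h import *
u0=np.array([np.cos(yc),np.sin(yc),0]);v0=np.array([-u0[1],u0[0],0])
set_gripper(.61)
q=con+.0008*v0+.0007*u0
movel(q+[0,0,.115],[np.pi,0,yc],vel=.1); hold(.2)
f0=observe()['contact_force']
F=lambda:(observe()['contact_force']-f0)[2]
print(observe()['time'],f0)
n=0
for z in np.arange(.107,.082,-.001):
    movel(q+[0,0,z],vel=.02); f=F(); s=observe(); print(round(z,4),s['eef_pos'][2].round(4),round(f,1),end=' | ')
    if f>24: break
hold(.1); s=observe(); t0=s['time']; print('\nstart',t0,s['contact_force']-f0,s['moment'],F())
snap('wrist','w3'); snap('side','side4')
for i in range(4): hold(.8); print(round(F(),1),end=' ')
print(observe()['time']-t0)
E
```

```text
15.5417 [0.21531312 0.55034467 0.00222412]
0.107 0.1071 3.0 | 0.106 0.1061 3.9 | 0.105 0.1051 5.3 | 0.104 0.1042 6.9 | 0.103 0.1033 6.5 | 0.102 0.1024 8.1 | 0.101 0.1015 9.3 | 0.1 0.1006 9.7 | 0.099 0.1005 18.4 | 0.098 0.1004 27.3 | 
start 18.4417 [-8.64363829  1.8883685  26.33770595] [0.51369995 1.5592276  0.01881615] 26.337705948000384
26.3 26.4 26.8 26.8 3.3000000000000007
```

Contact was at about 0.1076, with 7 mm of travel. The force reached ~10 N (2 × 5 N) and then a hard stop, so both keys are down, and they were held 3.3 s. Release.

```bash
python3 - <<'E'
from h import *
p=observe()['eef_pos']
movel(p+[0,0,.02],vel=.05); movel(p+[0,0,.14],vel=.15)
s=observe(); print(s['time'],s['contact_force'])
pw,_,_=snap('wrist','w4'); w3=cv2.imread('pics/w3.png')
cv2.imwrite('pics/c4.png',cv2.resize(np.hstack([w3,pw[...,::-1]]),(800,300)))
E
```

```text
23.2917 [-0.13445135 -0.39698042  0.78668675]
```

View pics/c4.png

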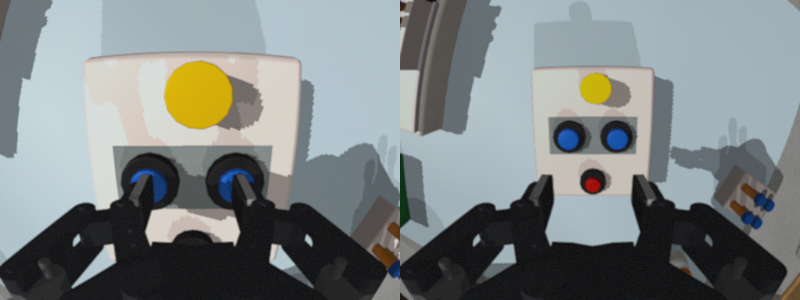

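Left: both tips sat on the keys at (150,185) and (237,185), pressed level with the collars. Right: both keys are up again at (568,137) and (617,137), the pot is in place and the stop is untouched.

```bash
python3 -c "
from rig import *
print(job_done())"
```

```text
the job is handed in; nothing more can be done
None
```

The job is handed in at about 23 s on the robot's clock: the carriage is home against the black stop, and both blue keys were pressed fully down together, held for 3.3 s and sprang back up, with the tubes and the stop button left untouched.

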